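# Put the watch job away: stack the parts trays under the dust cover

## Task

Put this watch job away so that what is needed first on reassembly is on top: on the round base stack the case tray first, the dial-and-hands tray on it, the movement tray (four cells) on top, and close the stack with the clear dust cover, each one fully home in the one below. Carry each one level, never tipped over, and set it down without dropping it, so that no parts jump out. The empty three-cell tray, the loupe, the blower and the screwdriver stand stay where they are.

Things in the scene. Friction and masses are not known exactly. Their poses are not given: they have to be found in the camera images.
- base: Flat round base of the stack, teal plastic, fixed (all sizes in mm): diameter 84, 14 high, recess in its top of diameter 54, 6 deep. The foot of a tray enters it with 3 free all round (as in the mouth of each tray, diameter 54) and the tray's shoulder rests on the rim; its underside is then 10 above the base's. Origin: centre of the underside, z up.
- case_tray: Case tray, round, teal plastic: undivided, a whole steel watch case with a dark face fixed in it. 28 high in all; outside diameter 60, wall 3, floor 7 up; foot of diameter 48, 4 high, then a shoulder; outer wall from 4 to 28 is what to grip. Round: any yaw. About 110 g. The dial tray seated on it has its underside 24 above this one's. Origin: centre of the foot's underside, z up.
- dial_tray: Dial tray, round, teal, the lowest: one off-centre partition, white dial on one side, three hands on the other. 20 high in all; outside diameter 60, wall 3, floor 7 up; foot of diameter 48, 4 high, then a shoulder; outer wall from 4 to 20 is what to grip. Round: any yaw. About 70 g. The movement tray seated on it has its underside 16 above this one's. Origin: centre of the foot's underside, z up.
- movement_tray: Movement tray, round, teal: crossed partitions, four cells with brass wheels, barrel, steel bridges. 24 high in all; outside diameter 60, wall 3, floor 7 up; foot of diameter 48, 4 high, then a shoulder; outer wall from 4 to 24 is what to grip. Round: any yaw. About 80 g. The cover seated on it has its underside 20 above this one's. Origin: centre of the foot's underside, z up.
- dust_cover: Clear plastic bell with a round teal knob. Foot of diameter 48, 4 high, like the trays'; flange of diameter 60 from 4 to 8; bell of diameter 54 up to 44; neck of diameter 11; knob of diameter 18 from 51 to 62, top at 64. Lift it by the knob; about 90 g. Origin: centre of the foot's underside, z up.
- spare_tray: Spare tray: empty, three partitions from the middle make three cells. 24 high, diameter 60, teal, loose. Not part of the job; stays where it is. Origin: centre of its underside.
- loupe: Watchmaker's black eye loupe with a pale lens on top, standing on its narrow end, diameter 37 at the top, 30 high, loose. Origin: centre of its underside. Bystander.
- blower: Blue rubber dust blower lying on the bench: bulb of diameter 44, brass nozzle along its +x; reaches from 42 behind the origin to 73 ahead of it; 44 high, loose. Origin on the bench under the middle of the bulb. Bystander.
- screwdriver_stand: Round stand, diameter 80, with eight upright screwdrivers with coloured caps, 116 high, fixed to the bench. Origin: centre of its underside. Bystander.
There are look-alikes about, which are no part of the job. Leave any green look-alike of the dial_tray alone. Of the things that look like the dust_cover, take the one that is farthest to the robot's left at the start.

How it is judged:
By the outcome, as a careful person would: the job done as asked, in the order asked, and still so for the second after the job is handed in, with the robot touching nothing.
It also fails if it takes over 99 s, if anything falls off the work surface, if the arm or the gripper's body presses on something with over 40 N, if the wrist force passes 120 N, or if a joint passes its speed limit or range.

## Robot

A 6-joint arm with a two-finger parallel gripper is mounted at the origin on the work surface. World frame = base frame: x ahead of the robot, y to its left, z up, the work surface at z = 0. Lengths are in m, angles in rad, forces in N, time in s.
With the tool pointing down it reaches from about 0.325 to 0.9 m from the base axis. Payload 6.1 kg.
Tool frame: the origin (TCP) lies at the very end of the fingers, on their centre line; the grasp point (between the pads) lies env.pinch_z behind it (env.pinch_z is the distance from the TCP to the grasp point, in m); z points along the fingers, y is the line along which they close (so a half turn about z gives the same grasp; the last joint's range is limited). The gripper opens to 85 mm and grips with 20 to 120 N. Pads are 22 mm wide; open, the fingers measure 114 mm over their backs; the gripper's body (76 mm by 85 mm) begins 54 mm behind the grasp point. The pads swing forward as they close: fully open they stand 13 mm farther back than shut.
Start: joints at [-1.464, 0.22, 1.526, -0, 1.395, -0.126], TCP at [0.144, -0.608, 0.231] pointing down, gripper open.
Joint ranges: [-2.98, 2.98], [-0.91, 2.08], [0.09, 2.57], [-1.24, 4.39], [0.2, 2.65], [-2.68, 2.68]. Speed limits (rad/s): [2.57, 2.57, 3.01, 3.14, 3.14, 3.14].

## Interface

Orientations are given as a rotation vector (axis times angle).
In Python, from bench import env gives the robot as it stands.
- The arm moves only by the shell command python3 -m pendant [FORCE], which reads ROWS from standard input. ROWS is one flat JSON list of numbers that holds 1 to 10 rows one after another, with no inner brackets; each row has 7 numbers: dx, dy, dz in m, then a rotation vector rx, ry, rz in rad, then the finger opening in m; each row is the pose to reach, as a shift and turn from the pose commanded when the command began, along the tool's axes at that moment; what a row does not reach only later rows make up. A row lasts 1/10 s, in which the tool goes at most 0.05 m and 0.15 rad, less where a joint would pass 70% of its speed; a pose out of reach is approached as far as the arm can. The fingers move at their own pace and stop on an object; FORCE is the grip in N (left out, the last holds). Time passes only in rows, so rows that do not move let the fingers close. It prints the time, the measured TCP pose, the force, the opening and the grip force at its end. Input that does not fit is refused with a message, and nothing moves.
- env.get_obs(): the state, without advancing time (a new reading comes with each control period).
- env.snapshot(name): name is "scene" or "side" or "wrist"; returns a dict with "pixels" (480x640x3 uint8, red, green, blue), "intrinsics" (3x3 intrinsics, pixels), "cam_to_world" (4x4, takes a point from camera to world coordinates). Camera axes: x right, y down, z forward; pixel columns grow to the right and rows downward; lengths in m; the calibration is good to about 2 mm. A picture is of the moment at which its call begins. There is no depth.
- env.finish_job(): hands the job in; it is judged then, once.
The state is a dict: "time": time; "joint_pos": joint angles; "dq": joint speeds; "joint_efforts": joint torques, N m; "tcp_pos": TCP position; "orientation": TCP orientation; "wrist_force": force on the tool from outside, world axes, zero at the start; "moment": the same for the moment, N m; "grip_width": finger opening in m; "gripper_force": force on a finger pad.
Only numpy, scipy, OpenCV 4.12 (cv2) and the standard library are available. Lean on these libraries where they do the work, as an engineer would, in place of code of your own. Each camera call takes 0.05 s, during which the arm holds its last target. There are 200 camera calls.

## Working session

There is one attempt and no reset: what is moved stays moved. The work goes in short steps, Python scripts to look and compute and a shell command to move; the robot and the scene stay as the last step left them, time stands still between calls to the robot, and variables do not carry over. Pictures are saved under pics/ and viewed, at most 14 in all, crops included, and the job is handed in when it is done.

```bash
ls; mkdir -p pics
cat > h.py <<'E'
from bench import env
import numpy as np, cv2
from scipy.spatial.transform import Rotation as R
def snap(n,f=None):
    s=env.snapshot(n)
    if f: cv2.imwrite('pics/'+f,s['pixels'][:,:,::-1])
    return s
def ray(s,u,v,z):
    K=np.array(s['intrinsics']);T=np.array(s['cam_to_world'])
    d=T[:3,:3]@np.linalg.solve(K,[u,v,1.]);o=T[:3,3]
    return o+d*(z-o[2])/d[2]
def proj(s,p):
    K=np.array(s['intrinsics']);T=np.array(s['cam_to_world'])
    c=T[:3,:3].T@(np.asarray(p)-T[:3,3]);c=K@c;return c[:2]/c[2]
E
python3 - <<'E'
from h import *
import pickle
d={}
for n in ['scene','side','wrist']:
    d[n]=snap(n,n+'0.png'); print(n,np.round(d[n]['cam_to_world'],3).tolist(),np.round(d[n]['intrinsics'],1).tolist())
pickle.dump(d,open('s0.pkl','wb'))
o=env.get_obs();print(o,env.pinch_z)
print(R.from_rotvec(o['orientation']).as_matrix().round(3))
E
```

```text
pics
scene [[0.772, 0.426, -0.471, 1.117], [0.635, -0.542, 0.551, -0.703], [-0.02, -0.725, -0.689, 0.919], [0.0, 0.0, 0.0, 1.0]] [[617.3, 0.0, 314.3], [0.0, 617.3, 250.0], [0.0, 0.0, 1.0]]
side [[-0.871, -0.38, 0.313, 0.101], [-0.492, 0.655, -0.573, 0.751], [0.013, -0.653, -0.757, 1.018], [0.0, 0.0, 0.0, 1.0]] [[622.5, 0.0, 320.2], [0.0, 622.5, 246.5], [0.0, 0.0, 1.0]]
wrist [[0.231, -0.934, -0.273, 0.213], [-0.973, -0.223, -0.063, -0.591], [-0.002, 0.28, -0.96, 0.373], [0.0, 0.0, 0.0, 1.0]] [[336.9, 0.0, 320.5], [0.0, 336.9, 239.3], [0.0, 0.0, 1.0]]
{'time': 0.15, 'joint_pos': array([-1.46411678e+00,  2.21046226e-01,  1.52732159e+00, -1.53735438e-05,
        1.39471915e+00, -1.26135771e-01]), 'dq': array([-0.00075978, -0.0012136 , -0.0036994 ,  0.00015112, -0.00031059,
       -0.00159723]), 'joint_efforts': array([ 1.31819615e-03, -4.97484756e+01, -3.89903033e+01, -1.02596057e-04,
        7.12592213e-03, -1.23763007e-05]), 'tcp_pos': array([ 0.14411897, -0.60768558,  0.23046392]), 'orientation': array([-3.11884646e+00, -3.64710727e-01,  9.36624145e-07]), 'wrist_force': array([0.43301241, 0.8005397 , 0.53508047]), 'moment': array([-0.03452827,  0.04074363, -0.03756079]), 'gripper_force': 0.0, 'grip_width': 0.08539387610195555} 0.0187
[[ 0.973  0.231 -0.   ]
 [ 0.231 -0.973  0.001]
 [ 0.    -0.001 -1.   ]]
```

View pics/scene0.png

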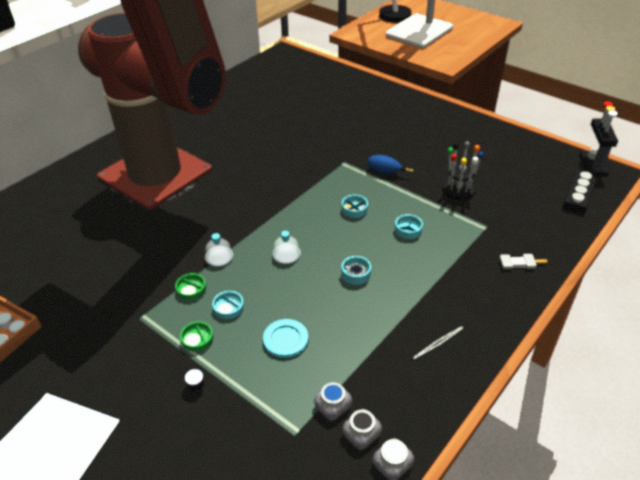

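View pics/side0.png

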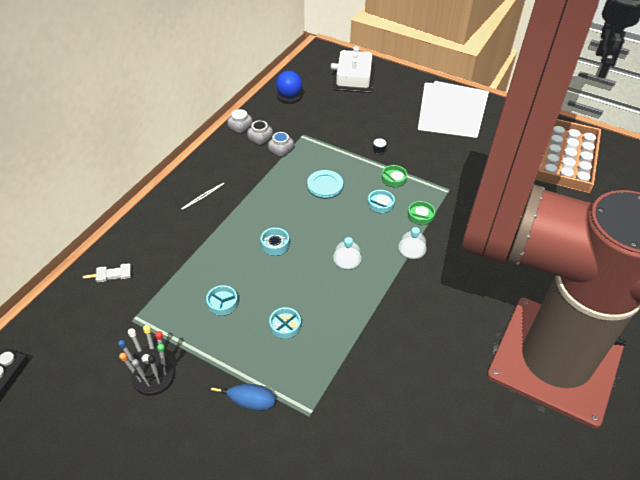

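The pictures show the base at side (325,183), dial tray (381,201), case tray (275,240), movement (285,322), spare (222,300), covers at (347,253) and (413,243), and two green look-alikes. Next I'll measure these positions.

```bash
cat > m.py <<'E'
from h import *
def blobs(s,lo=(80,70,60),hi=(102,255,255),amin=25):
    hsv=cv2.cvtColor(s['pixels'],cv2.COLOR_RGB2HSV)
    m=cv2.inRange(hsv,np.array(lo),np.array(hi))
    cs,_=cv2.findContours(m,cv2.RETR_EXTERNAL,cv2.CHAIN_APPROX_NONE)
    out=[]
    for c in cs:
        h=cv2.convexHull(c);M=cv2.moments(h)
        if M['m00']>amin: out.append((M['m10']/M['m00'],M['m01']/M['m00'],M['m00'],cv2.boundingRect(h)))
    return out
E
python3 - <<'E'
from m import *
import pickle
d=pickle.load(open('s0.pkl','rb'))
for n in ['scene','side']:
    print(n)
    for u,v,a,b in blobs(d[n]): print(round(u,1),round(v,1),a,b,'z.013',ray(d[n],u,v,.013)[:2].round(4),'z.057',ray(d[n],u,v,.057)[:2].round(4))
E
```

```text
scene
285.1 337.9 1485.5 (262, 318, 47, 41) z.013 [ 0.6057 -0.1951] z.057 [ 0.6306 -0.2198]
227.6 304.3 775.0 (211, 290, 33, 30) z.013 [ 0.4624 -0.203 ] z.057 [ 0.4943 -0.2273]
355.7 269.7 766.5 (340, 255, 32, 31) z.013 [0.6022 0.0285] z.057 [ 0.6272 -0.0071]
215.4 237.1 82.0 (210, 232, 11, 12) z.013 [ 0.3017 -0.0808] z.057 [ 0.3413 -0.111 ]
284.7 234.5 70.0 (280, 230, 10, 11) z.013 [0.4157 0.0192] z.057 [ 0.4498 -0.0159]
408.2 225.9 618.5 (394, 213, 30, 27) z.013 [0.6122 0.2095] z.057 [0.6367 0.1652]
354.3 205.5 564.5 (341, 193, 28, 26) z.013 [0.4759 0.1929] z.057 [0.507  0.1494]
side
284.6 322.4 787.5 (269, 307, 32, 32) z.013 [0.4809 0.193 ] z.057 [0.4642 0.2175]
221.7 299.7 749.0 (206, 285, 32, 31) z.013 [0.6168 0.2096] z.057 [0.5943 0.2333]
348.0 241.7 65.5 (344, 237, 9, 11) z.013 [ 0.4717 -0.0513] z.057 [ 0.4555 -0.0162]
414.8 231.7 66.5 (411, 227, 9, 11) z.013 [ 0.3589 -0.1501] z.057 [ 0.3476 -0.1106]
274.6 240.9 655.0 (260, 227, 30, 29) z.013 [0.6091 0.0258] z.057 [0.5868 0.0575]
380.8 200.8 488.5 (368, 190, 27, 23) z.013 [ 0.4648 -0.1984] z.057 [ 0.4488 -0.1568]
324.7 178.0 129.0 (313, 174, 24, 8) z.013 [ 0.6124 -0.2004] z.057 [ 0.59   -0.1587]
324.6 183.8 774.0 (307, 171, 37, 27) z.013 [ 0.6028 -0.1831] z.057 [ 0.5808 -0.1422]
```

```bash
python3 - <<'E'
from m import *
import pickle
d=pickle.load(open('s0.pkl','rb'))
for n in ['scene','side']:
    for u,v,a,b in blobs(d[n],(45,120,80),(75,255,255),100): print(n,round(u,1),round(v,1),a,b,'z.012',ray(d[n],u,v,.012)[:2].round(4))
    for u,v,a,b in blobs(d[n],(103,120,60),(125,255,255),200): print(n,'blue',ray(d[n],u,v,.022)[:2].round(4))
    h=cv2.cvtColor(d[n]['pixels'],cv2.COLOR_RGB2HSV)
E
echo '[0,0,0,0,0,0.15,0.085,0,0,0,0,0,0.233,0.085,0.1,0,-0.05,0,0,0.233,0.085,0.1,0,-0.05,0,0,0.233,0.085]' | python3 -m pendant
```

```text
scene 196.1 334.6 691.0 (180, 321, 33, 28) z.012 [ 0.4692 -0.2925]
scene 189.8 284.5 584.5 (174, 272, 32, 26) z.012 [ 0.3634 -0.2122]
scene blue [0.4398 0.3647]
side 421.0 212.4 483.0 (408, 201, 27, 24) z.012 [ 0.371 -0.212]
side 394.0 175.4 411.5 (382, 165, 25, 22) z.012 [ 0.4752 -0.2922]
side blue [0.4462 0.3588]
side blue [ 0.8763 -0.4704]
time: 0.55
tcp_pos: [0.2308, -0.5869, 0.275]
orientation: [-3.139, 0.006, 0.001]
wrist_force: [1.3, -1.0, 0.6]
grip_width: 0.0853
gripper_force: 0.0
```

```bash
R='x'; echo '[0.364,-0.612,0.06,0,0,0,0.085,0.364,-0.612,0.06,0,0,0,0.085,0.364,-0.612,0.06,0,0,0,0.085,0.364,-0.612,0.06,0,0,0,0.085,0.364,-0.612,0.06,0,0,0,0.085,0.364,-0.612,0.06,0,0,0,0.085,0.364,-0.612,0.06,0,0,0,0.085,0.364,-0.612,0.06,0,0,0,0.085,0.364,-0.612,0.06,0,0,0,0.085,0.364,-0.612,0.06,0,0,0,0.085]' | python3 -m pendant
```

```text
time: 1.55
tcp_pos: [0.4865, -0.1574, 0.2339]
orientation: [3.141, -0.001, 0.0]
wrist_force: [0.5, -0.1, 0.6]
grip_width: 0.0852
gripper_force: 0.0
```

```bash
echo '[0.105,-0.165,0.07,0,0,0,0.085,0.105,-0.165,0.07,0,0,0,0.085,0.105,-0.165,0.07,0,0,0,0.085,0.105,-0.165,0.07,0,0,0,0.085,0.105,-0.165,0.07,0,0,0,0.085,0.105,-0.165,0.07,0,0,0,0.085,0.105,-0.165,0.07,0,0,0,0.085,0.105,-0.165,0.07,0,0,0,0.085]' | python3 -m pendant
python3 - <<'E'
from m import *
s=snap('wrist','w1.png');
for u,v,a,b in blobs(s): print(round(u,1),round(v,1),a,b,ray(s,u,v,.015).round(4))
print(env.get_obs()['tcp_pos'].round(4))
E
```

```text
time: 2.35
tcp_pos: [0.591, 0.0042, 0.1649]
orientation: [3.141, -0.003, 0.002]
wrist_force: [0.0, -0.1, 0.5]
grip_width: 0.085
gripper_force: 0.0
345.6 386.1 430.0 (336, 372, 21, 28) [ 0.4174 -0.0216  0.015 ]
528.4 340.7 2479.0 (492, 316, 70, 51) [ 0.471  -0.2018  0.015 ]
126.7 331.5 2912.0 (94, 303, 71, 62) [0.4817 0.1948 0.015 ]
295.0 209.1 4047.5 (259, 173, 72, 73) [0.6037 0.0267 0.015 ]
85.6 197.6 4763.0 (44, 163, 85, 72) [0.614  0.2094 0.015 ]
539.3 206.0 7515.5 (488, 159, 103, 96) [ 0.6062 -0.1883  0.015 ]
[0.5911 0.0041 0.1651]
```

View pics/w1.png

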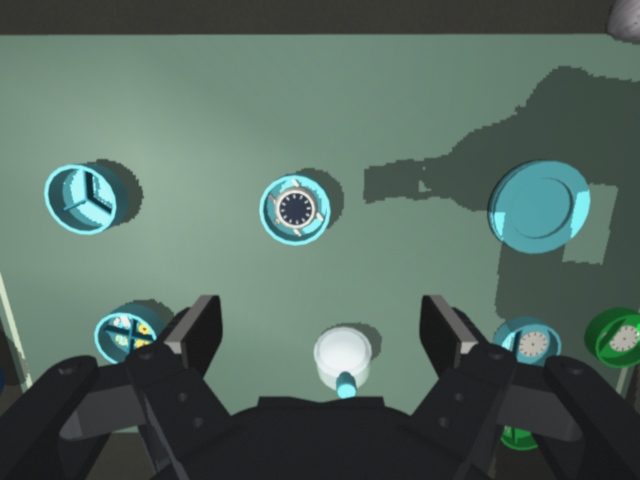

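Wrist view: case tray at (295,209), base (539,206), dial tray (528,341), movement tray (127,332), cover ahead of the gripper (345,360). All of it agrees with the fixed cameras.

```bash
echo '[0.013,-0.0225,0.03,0,0,0,0.085,0.013,-0.0225,0.07,0,0,0,0.085,0.013,-0.0225,0.11,0,0,0,0.085,0.013,-0.0225,0.14,0,0,0,0.085,0.013,-0.0225,0.159,0,0,0,0.085,0.013,-0.0225,0.159,0,0,0,0.085,0.013,-0.0225,0.159,0,0,0,0.085,0.013,-0.0225,0.159,0,0,0,0.085]' | python3 -m pendant 40
echo '[0,0,0,0,0,0,0.05,0,0,0,0,0,0,0.05,0,0,0,0,0,0,0.05,0,0,0,0,0,0,0.05,0,0,0,0,0,0,0.05,0,0,0,0,0,0,0.05,0,0,0,0,0,0,0.05,0,0,0,0,0,0,0.05]' | python3 -m pendant 40
```

```text
time: 3.2
tcp_pos: [0.6057, 0.0275, 0.0073]
orientation: [3.141, -0.002, 0.006]
wrist_force: [-0.4, 0.1, 0.2]
grip_width: 0.0849
gripper_force: 0.0
time: 4.0
tcp_pos: [0.6053, 0.028, 0.0068]
orientation: [3.141, -0.0, 0.004]
wrist_force: [-0.8, -1.5, 5.6]
grip_width: 0.0578
gripper_force: 44.2
```

```bash
echo '[0,0,-0.02,0,0,0,0.05,0,0,-0.05,0,0,0,0.05,0,0,-0.09,0,0,0,0.05,0,0,-0.1,0,0,0,0.05,0,0,-0.1,0,0,0,0.05]' | python3 -m pendant
python3 - <<'E'
from m import *
s=snap('wrist','w2.png'); t=env.get_obs()['tcp_pos'];print(t.round(4))
for u,v,a,b in blobs(s): print(round(u,1),round(v,1),a,b,ray(s,u,v,.007).round(4),ray(s,u,v,t[2]+.008).round(4))
s=snap('side','sd2.png')
E
```

```text
time: 4.5
tcp_pos: [0.6059, 0.0281, 0.1077]
orientation: [3.141, -0.0, 0.008]
wrist_force: [1.2, -0.7, -1.9]
grip_width: 0.0572
gripper_force: 43.4
[0.6043 0.0282 0.1054]
118.3 408.2 102.5 (112, 399, 13, 21) [0.451  0.2058 0.007 ] [0.5489 0.1283 0.1134]
602.7 391.4 2402.0 (561, 366, 74, 61) [ 0.4688 -0.216   0.007 ] [ 0.559  -0.1094  0.1134]
320.5 312.8 16869.0 (248, 237, 146, 149) [0.5442 0.0281 0.007 ] [0.6014 0.0282 0.1134]
69.4 231.0 6969.0 (18, 189, 104, 87) [0.6119 0.2158 0.007 ] [0.6396 0.134  0.1134]
600.8 242.8 7991.0 (552, 186, 88, 112) [ 0.6029 -0.1835  0.007 ] [ 0.6345 -0.0911  0.1134]
```

View pics/w2.png

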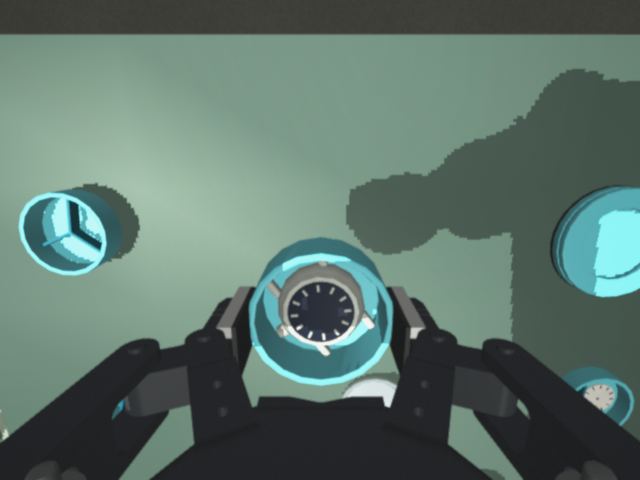

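```bash
echo '[0.001,0.04,0,0,0,0,0.05,0.001,0.08,0,0,0,0,0.05,0.001,0.12,0,0,0,0,0.05,0.001,0.16,0,0,0,0,0.05,0.001,0.20,0,0,0,0,0.05,0.001,0.217,0,0,0,0,0.05,0.001,0.217,0.02,0,0,0,0.05,0.001,0.217,0.03,0,0,0,0.05,0.001,0.217,0.03,0,0,0,0.05,0.001,0.217,0.03,0,0,0,0.05]' | python3 -m pendant
python3 - <<'E'
from m import *
t=env.get_obs()['tcp_pos'];print(t.round(4))
for n in ['wrist','scene','side']:
    s=snap(n,n+'3.png'); 
    for u,v,a,b in blobs(s,amin=300): print(n,round(u,1),round(v,1),a,b,ray(s,u,v,.007).round(4))
E
cd pics; python3 -c "
import cv2,numpy as np
a=cv2.imread('wrist3.png')[140:460,150:550];b=cv2.resize(cv2.imread('scene3.png')[270:390,210:360],(400,320),interpolation=2);cv2.imwrite('c3.png',np.hstack([a,b]))"
```

```text
time: 5.6
tcp_pos: [0.6044, -0.1876, 0.074]
orientation: [-3.14, -0.001, 0.003]
wrist_force: [0.2, 0.0, -0.3]
grip_width: 0.0575
gripper_force: 43.5
[ 0.6044 -0.1876  0.074 ]
wrist 323.3 289.3 23484.5 (248, 189, 146, 197) [ 0.5779 -0.1894  0.007 ]
scene 286.1 328.7 2215.0 (262, 292, 47, 68) [ 0.5892 -0.1739  0.007 ]
scene 227.5 304.3 776.0 (211, 290, 33, 31) [ 0.458  -0.1996  0.007 ]
scene 408.3 225.9 617.5 (394, 213, 30, 27) [0.6089 0.2155 0.007 ]
scene 354.2 205.6 565.0 (341, 193, 28, 26) [0.4718 0.1986 0.007 ]
side 284.7 322.6 775.0 (269, 308, 32, 31) [0.4827 0.1901 0.007 ]
side 221.7 300.1 730.5 (206, 286, 32, 30) [0.6194 0.2071 0.007 ]
side 380.8 200.8 488.5 (368, 190, 27, 23) [ 0.4668 -0.2042  0.007 ]
side 323.6 186.5 579.5 (307, 175, 37, 23) [ 0.6033 -0.1792  0.007 ]
side 327.5 167.1 747.5 (312, 147, 30, 37) [ 0.6282 -0.2428  0.007 ]
```

View pics/c3.png

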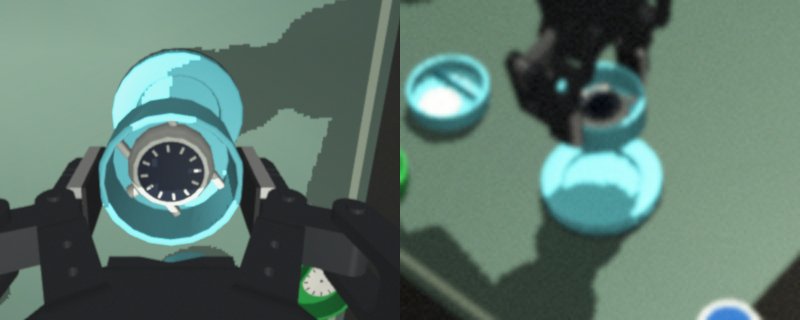

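Run:
```python
from m import *
from scipy.optimize import least_squares
s=snap('wrist');o=env.get_obs();print(o['tcp_pos'].round(4),np.array(s['cam_to_world'])[:3,3].round(4))
m=cv2.inRange(cv2.cvtColor(s['pixels'],cv2.COLOR_RGB2HSV),np.array((80,70,60)),np.array((102,255,255)))
c=max(cv2.findContours(m,cv2.RETR_EXTERNAL,cv2.CHAIN_APPROX_NONE)[0],key=len)[:,0]
print(c[c[:,1]<225].min(0),c[c[:,1]<225].max(0))
for z,lim in [(0.,205),(.014,250)]:
    p=np.array([ray(s,u,v,z)[:2] for u,v in c if v<lim])
    f=least_squares(lambda q:np.hypot(*(p-q).T)-.042,[.605,-.19],loss='soft_l1',f_scale=.001);print(z,f.x.round(4),np.abs(f.fun).mean().round(4))
# tray rim: lower part, top z = tcp-0.0068+.028
zt=o['tcp_pos'][2]-.0068+.028
p=np.array([ray(s,u,v,zt)[:2] for u,v in c if v>290])
f=least_squares(lambda q:np.hypot(*(p-q).T)-.03,[.605,-.19],loss='soft_l1',f_scale=.001);print('tray',f.x.round(4),np.abs(f.fun).mean().round(4))
```

```text
[ 0.6057 -0.1885  0.0759] [ 0.6758 -0.1882  0.2187]
[270 191] [382 224]
0.0 [ 0.6027 -0.1921] 0.0002
0.014 [ 0.6042 -0.1917] 0.0004
tray [ 0.6053 -0.1883] 0.0003
```

```bash
echo '[-0.0017,0.0037,0.01,0,0,0,0.05,-0.0017,0.0037,0.03,0,0,0,0.05,-0.0017,0.0037,0.045,0,0,0,0.05,-0.0017,0.0037,0.05,0,0,0,0.05,-0.0017,0.0037,0.053,0,0,0,0.05,-0.0017,0.0037,0.055,0,0,0,0.05,-0.0017,0.0037,0.056,0,0,0,0.05,-0.0017,0.0037,0.057,0,0,0,0.05,-0.0017,0.0037,0.057,0,0,0,0.05]' | python3 -m pendant
```

```text
time: 6.7
tcp_pos: [0.6036, -0.1927, 0.0185]
orientation: [3.141, -0.0, 0.001]
wrist_force: [0.5, -0.5, -1.6]
grip_width: 0.0575
gripper_force: 43.5
```

```bash
echo '[0,0,0.001,0,0,0,0.05,0,0,0.002,0,0,0,0.05,0,0,0.003,0,0,0,0.05,0,0,0.003,0,0,0,0.05]' | python3 -m pendant
```

```text
time: 7.1
tcp_pos: [0.6036, -0.1927, 0.0168]
orientation: [3.141, -0.0, 0.0]
wrist_force: [-5.5, 2.2, 9.0]
grip_width: 0.0577
gripper_force: 44.7
```

Contact comes at exactly the seated height. I'll release and lift toward the dial tray.

```bash
echo '[0,0,0,0,0,0,0.06,0,0,0,0,0,0,0.065,0,0,0,0,0,0,0.07,0,0,0,0,0,0,0.075,0,0,-0.03,0,0,0,0.075,0,0,-0.07,0,0,0,0.075,0,0,-0.11,0,0,0,0.075,-0.04,0.005,-0.12,0,0,0,0.075,-0.06,0.009,-0.12,0,0,0,0.075,-0.06,0.009,-0.12,0,0,0,0.075]' | python3 -m pendant
cat > meas.py <<'E'
from m import *
from scipy.optimize import least_squares
def rim(s,box,z,r,g,lo=(80,70,60),hi=(102,255,255)):
    x0,y0,x1,y1=box
    m=cv2.inRange(cv2.cvtColor(s['pixels'],cv2.COLOR_RGB2HSV),np.array(lo),np.array(hi));k=np.zeros_like(m);k[y0:y1,x0:x1]=255
    c=np.vstack([q[:,0] for q in cv2.findContours(m&k,cv2.RETR_EXTERNAL,cv2.CHAIN_APPROX_NONE)[0]])
    c=cv2.convexHull(c)[:,0]
    p=np.array([ray(s,u,v,z)[:2] for u,v in c])
    f=least_squares(lambda q:np.hypot(*(p-q).T)-r,g,loss='soft_l1',f_scale=.001);return f.x.round(4),np.abs(f.fun).mean().round(4)
E
python3 - <<'E'
from m import *
s=snap('wrist','w4.png');print(env.get_obs()['tcp_pos'].round(4))
for u,v,a,b in blobs(s,amin=300): print(round(u,1),round(v,1),a,b,ray(s,u,v,.01).round(4),ray(s,u,v,.02).round(4))
s=snap('scene')
for u,v,a,b in blobs(s,amin=300): print(round(u,1),round(v,1),a,b,ray(s,u,v,.019).round(4))
E
```

```text
time: 8.1
tcp_pos: [0.5415, -0.2019, 0.1355]
orientation: [3.141, -0.002, -0.001]
wrist_force: [-0.4, 0.8, -0.2]
grip_width: 0.075
gripper_force: 0.0
[ 0.5426 -0.2018  0.1353]
77.2 354.7 442.5 (62, 343, 35, 27) [0.4226 0.0225 0.01  ] [0.4297 0.0141 0.02  ]
320.7 317.5 3873.5 (286, 282, 71, 71) [ 0.4608 -0.202   0.01  ] [ 0.4665 -0.2019  0.02  ]
307.2 149.7 9919.0 (252, 93, 111, 115) [ 0.6052 -0.1917  0.01  ] [ 0.6054 -0.192   0.02  ]
284.9 336.9 1586.5 (262, 315, 47, 45) [ 0.6073 -0.197   0.019 ]
227.6 304.3 786.0 (211, 289, 33, 32) [ 0.4667 -0.2062  0.019 ]
408.3 225.9 617.0 (394, 213, 30, 27) [0.6155 0.2035 0.019 ]
354.2 205.6 566.0 (341, 193, 28, 26) [0.4802 0.1868 0.019 ]
```

View pics/w4.png

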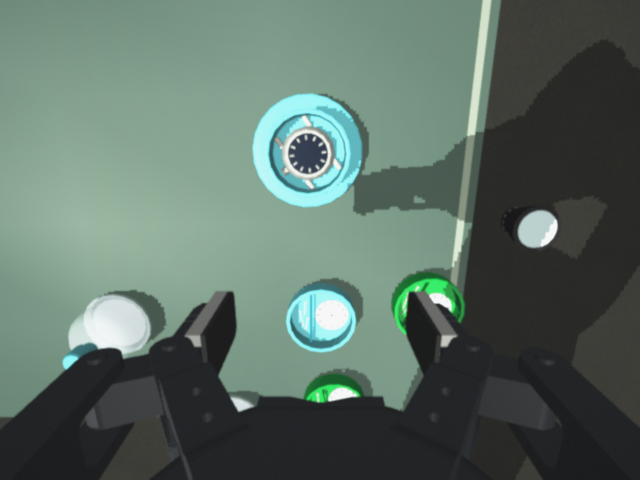

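Case tray is seated in the base at (307,150); dial tray at (321,317) with green trays beside it at (428,305) and (335,388). Now the dial tray.

```bash
echo '[-0.04,0,0,0,0,0,0.073,-0.08,0,0.01,0,0,0,0.073,-0.08,0,0.05,0,0,0,0.073,-0.08,0,0.09,0,0,0,0.073,-0.08,0,0.12,0,0,0,0.073,-0.08,0,0.13,0,0,0,0.073,-0.08,0,0.13,0,0,0,0.073,-0.08,0,0.13,0,0,0,0.073]' | python3 -m pendant
echo '[0,0,0,0,0,0,0.05,0,0,0,0,0,0,0.05,0,0,0,0,0,0,0.05,0,0,0,0,0,0,0.05,0,0,0,0,0,0,0.05,0,0,0,0,0,0,0.05,0,0,0,0,0,0,0.05]' | python3 -m pendant 40
```

```text
time: 9.0
tcp_pos: [0.4645, -0.202, 0.006]
orientation: [3.141, 0.0, 0.002]
wrist_force: [-0.7, -0.2, 0.8]
grip_width: 0.0729
gripper_force: 0.0
time: 9.7
tcp_pos: [0.4652, -0.2026, 0.0072]
orientation: [3.139, -0.0, 0.006]
wrist_force: [0.3, -0.2, 6.9]
grip_width: 0.0573
gripper_force: 43.4
```

```bash
echo '[0,0,-0.02,0,0,0,0.05,0,0,-0.05,0,0,0,0.05,0,0,-0.09,0,0,0,0.05,0.04,-0.01,-0.09,0,0,0,0.05,0.08,-0.01,-0.09,0,0,0,0.05,0.12,-0.01,-0.09,0,0,0,0.05,0.139,-0.01,-0.09,0,0,0,0.05,0.139,-0.01,-0.09,0,0,0,0.05,0.139,-0.01,-0.09,0,0,0,0.05,0.139,-0.01,-0.09,0,0,0,0.05]' | python3 -m pendant
python3 - <<'E'
from m import *
t=env.get_obs()['tcp_pos'];print(t.round(4))
for n in ['wrist','scene','side']:
    s=snap(n,n+'5.png'); 
    for u,v,a,b in blobs(s,amin=300): print(n,round(u,1),round(v,1),a,b)
E
cd pics; python3 -c "
import cv2,numpy as np
a=cv2.imread('wrist5.png')[140:460,150:550];b=cv2.resize(cv2.imread('side5.png')[110:230,250:400],(400,320),interpolation=2);cv2.imwrite('c5.png',np.hstack([a,b]))"
```

```text
time: 10.7
tcp_pos: [0.601, -0.1914, 0.0948]
orientation: [-3.141, 0.001, 0.002]
wrist_force: [-0.3, -0.1, -0.6]
grip_width: 0.0569
gripper_force: 43.2
[ 0.601  -0.1914  0.0948]
wrist 320.8 280.1 21921.0 (253, 180, 136, 196)
scene 284.9 326.4 2400.5 (262, 288, 47, 71)
scene 408.2 225.9 624.5 (394, 213, 30, 27)
scene 354.2 205.6 565.0 (341, 193, 28, 26)
side 284.7 322.6 772.5 (269, 308, 32, 31)
side 221.7 300.1 734.5 (206, 286, 32, 30)
side 323.6 186.5 580.0 (307, 175, 37, 23)
side 327.9 172.9 788.0 (312, 153, 30, 38)
```

View pics/c5.png

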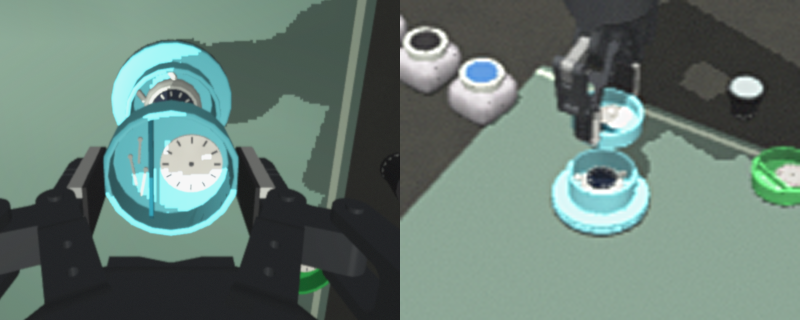

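```bash
cat > held.py <<'E'
from m import *
from scipy.optimize import least_squares
def held(s,h,g,vmin):
    m=cv2.inRange(cv2.cvtColor(s['pixels'],cv2.COLOR_RGB2HSV),np.array((80,70,60)),np.array((102,255,255)))
    c=max(cv2.findContours(m,cv2.RETR_EXTERNAL,cv2.CHAIN_APPROX_NONE)[0],key=cv2.contourArea)[:,0]
    p=np.array([ray(s,u,v,h)[:2] for u,v in c if v>vmin])
    f=least_squares(lambda q:np.hypot(*(p-q).T)-.03,g,loss='soft_l1',f_scale=.001);return f.x.round(4),np.abs(f.fun).mean().round(4)
E
python3 - <<'E'
from held import *
s=snap('wrist');o=env.get_obs();t=o['tcp_pos'];print(t.round(4))
c,e=held(s,t[2]-.0072+.020,t[:2],290);print(c,e,'offset',(c-t[:2]).round(4))
E
```

```text
[ 0.6016 -0.1917  0.0952]
[ 0.5995 -0.1916] 0.0003 offset [-0.0021  0.0001]
```

```bash
echo '[0.0037,0.0009,0.01,0,0,0,0.05,0.0037,0.0009,0.03,0,0,0,0.05,0.0037,0.0009,0.042,0,0,0,0.05,0.0037,0.0009,0.047,0,0,0,0.05,0.0037,0.0009,0.050,0,0,0,0.05,0.0037,0.0009,0.052,0,0,0,0.05,0.0037,0.0009,0.053,0,0,0,0.05,0.0037,0.0009,0.054,0,0,0,0.05,0.0037,0.0009,0.055,0,0,0,0.05,0.0037,0.0009,0.055,0,0,0,0.05]' | python3 -m pendant
```

```text
time: 11.9
tcp_pos: [0.6065, -0.1927, 0.0412]
orientation: [3.141, -0.0, 0.002]
wrist_force: [-1.9, 0.8, 4.1]
grip_width: 0.0572
gripper_force: 43.8
```

```bash
echo '[0,0,0,0,0,0,0.06,0,0,0,0,0,0,0.065,0,0,0,0,0,0,0.07,0,0,0,0,0,0,0.075,0,0,-0.03,0,0,0,0.075,0,0,-0.07,0,0,0,0.075,-0.01,-0.04,-0.11,0,0,0,0.075,-0.025,-0.085,-0.11,0,0,0,0.075,-0.04,-0.13,-0.11,0,0,0,0.075,-0.055,-0.175,-0.11,0,0,0,0.075]' | python3 -m pendant
echo '[-0.015,-0.045,0,0,0,0,0.075,-0.03,-0.09,0,0,0,0,0.075,-0.045,-0.135,0,0,0,0,0.075,-0.06,-0.18,0,0,0,0,0.075,-0.066,-0.212,0,0,0,0,0.075,-0.066,-0.212,0,0,0,0,0.075,-0.066,-0.212,0,0,0,0,0.075]' | python3 -m pendant
python3 - <<'E'
from m import *
s=snap('wrist','w6.png');print(env.get_obs()['tcp_pos'].round(4))
for u,v,a,b in blobs(s,amin=300): print(round(u,1),round(v,1),a,b,ray(s,u,v,.012).round(4))
s=snap('scene','s6.png')
E
cd pics; python3 -c "
import cv2,numpy as np
a=cv2.resize(cv2.imread('wrist5.png')[0:2,0:2],(1,1));a=cv2.resize(cv2.imread('w6.png'),(420,315));b=cv2.resize(cv2.imread('s6.png')[270:390,210:360],(380,315),interpolation=2);cv2.imwrite('c6.png',np.hstack([a,b]))"
```

```text
time: 12.9
tcp_pos: [0.5505, -0.016, 0.1507]
orientation: [-3.142, 0.001, -0.002]
wrist_force: [0.2, 1.0, -0.2]
grip_width: 0.0746
gripper_force: 0.0
time: 13.6
tcp_pos: [0.4848, 0.1951, 0.15]
orientation: [3.141, 0.003, 0.0]
wrist_force: [0.4, 0.3, 0.5]
grip_width: 0.0752
gripper_force: 0.0
[0.4851 0.1943 0.15  ]
602.0 282.3 743.0 (583, 270, 38, 27) [ 0.4334 -0.0589  0.012 ]
324.7 235.8 4164.0 (289, 199, 73, 74) [0.4763 0.1915 0.012 ]
303.0 55.2 6313.0 (261, 8, 85, 96) [0.6167 0.2087 0.012 ]
```

View pics/c6.png

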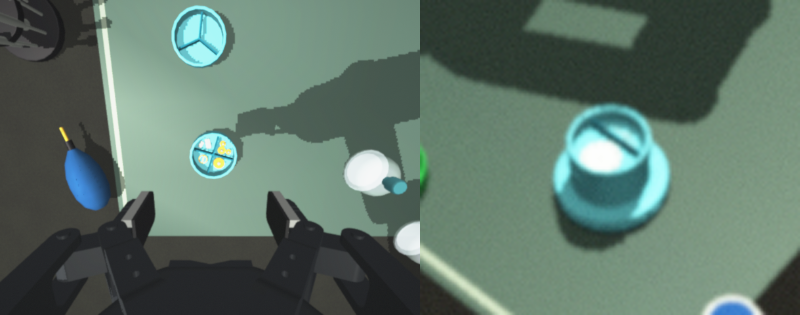

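Four-cell movement tray is at wrist (325,236), spare (303,55), and the dial tray sits squarely on the case tray.

```bash
echo '[-0.008,0.002,0.04,0,0,0,0.075,-0.008,0.002,0.08,0,0,0,0.075,-0.008,0.002,0.12,0,0,0,0.075,-0.008,0.002,0.138,0,0,0,0.075,-0.008,0.002,0.143,0,0,0,0.075,-0.008,0.002,0.143,0,0,0,0.075,-0.008,0.002,0.143,0,0,0,0.075]' | python3 -m pendant
echo '[0,0,0,0,0,0,0.05,0,0,0,0,0,0,0.05,0,0,0,0,0,0,0.05,0,0,0,0,0,0,0.05,0,0,0,0,0,0,0.05,0,0,0,0,0,0,0.05,0,0,0,0,0,0,0.05]' | python3 -m pendant 40
```

```text
time: 14.4
tcp_pos: [0.4786, 0.1923, 0.0084]
orientation: [-3.141, 0.002, -0.004]
wrist_force: [0.1, 0.5, -0.1]
grip_width: 0.0752
gripper_force: 0.0
time: 15.1
tcp_pos: [0.4788, 0.1928, 0.0091]
orientation: [-3.141, -0.0, -0.006]
wrist_force: [-0.1, -2.2, 6.2]
grip_width: 0.057
gripper_force: 43.0
```

```bash
echo '[0,0,-0.02,0,0,0,0.05,0,0,-0.05,0,0,0,0.05,0,0,-0.09,0,0,0,0.05,0.01,0.04,-0.115,0,0,0,0.05,0.025,0.085,-0.115,0,0,0,0.05,0.04,0.13,-0.115,0,0,0,0.05,0.055,0.175,-0.115,0,0,0,0.05,0.07,0.22,-0.115,0,0,0,0.05,0.085,0.26,-0.115,0,0,0,0.05,0.10,0.30,-0.115,0,0,0,0.05]' | python3 -m pendant
echo '[0.012,0.04,0,0,0,0,0.05,0.022,0.07,0,0,0,0,0.05,0.0265,0.085,0,0,0,0,0.05,0.0265,0.085,0,0,0,0,0.05,0.0265,0.085,0,0,0,0,0.05,0.0265,0.085,0,0,0,0,0.05]' | python3 -m pendant
python3 - <<'E'
from held import *
s=snap('wrist','w7.png');o=env.get_obs();t=o['tcp_pos'];print(t.round(4))
c,e=held(s,t[2]-.0091+.024,t[:2],290);print(c,e,'offset',(c-t[:2]).round(4))
s=snap('scene','s7.png')
E
cd pics; python3 -c "
import cv2,numpy as np
a=cv2.resize(cv2.imread('w7.png'),(420,315));b=cv2.resize(cv2.imread('s7.png')[270:390,210:360],(380,315),interpolation=2);cv2.imwrite('c7.png',np.hstack([a,b]))"
```

```text
time: 16.1
tcp_pos: [0.5777, -0.1094, 0.123]
orientation: [3.141, -0.001, 0.002]
wrist_force: [1.3, 0.2, -0.3]
grip_width: 0.0576
gripper_force: 43.5
time: 16.7
tcp_pos: [0.6031, -0.1908, 0.122]
orientation: [-3.141, -0.002, 0.001]
wrist_force: [0.2, -0.2, -1.7]
grip_width: 0.0573
gripper_force: 43.4
[ 0.6032 -0.1908  0.122 ]
[ 0.6025 -0.1907] 0.0003 offset [-0.0007  0.0001]
```

View pics/c7.png

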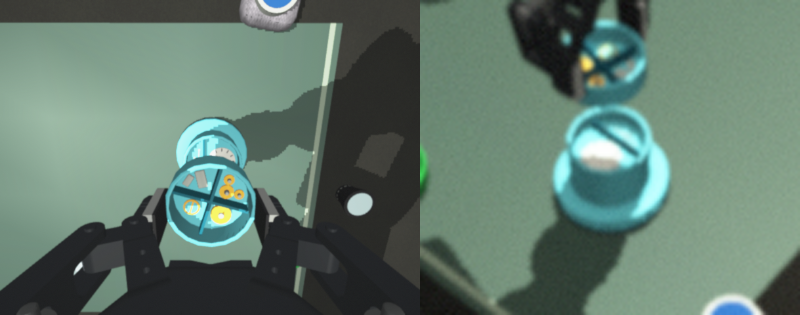

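```bash
echo '[0.0016,0.0019,0.015,0,0,0,0.05,0.0016,0.0019,0.035,0,0,0,0.05,0.0016,0.0019,0.05,0,0,0,0.05,0.0016,0.0019,0.055,0,0,0,0.05,0.0016,0.0019,0.058,0,0,0,0.05,0.0016,0.0019,0.060,0,0,0,0.05,0.0016,0.0019,0.061,0,0,0,0.05,0.0016,0.0019,0.062,0,0,0,0.05,0.0016,0.0019,0.063,0,0,0,0.05,0.0016,0.0019,0.063,0,0,0,0.05]' | python3 -m pendant
```

```text
time: 17.8
tcp_pos: [0.6052, -0.1944, 0.0593]
orientation: [3.141, -0.0, 0.001]
wrist_force: [-0.4, 0.1, 0.3]
grip_width: 0.0572
gripper_force: 43.5
```

```bash
echo '[0,0,0.001,0,0,0,0.05,0,0,0.0015,0,0,0,0.05,0,0,0.0015,0,0,0,0.05]' | python3 -m pendant
```

```text
time: 18.1
tcp_pos: [0.6054, -0.1944, 0.0591]
orientation: [3.141, -0.0, 0.001]
wrist_force: [-4.1, 2.5, 7.1]
grip_width: 0.0571
gripper_force: 44.4
```

```bash
echo '[0,0,0,0,0,0,0.06,0,0,0,0,0,0,0.065,0,0,0,0,0,0,0.07,0,0,0,0,0,0,0.075,0,0,-0.03,0,0,0,0.075,0,0,-0.07,0,0,0,0.075,-0.03,-0.03,-0.1,0,0,0,0.075,-0.06,-0.065,-0.1,0,0,0,0.075,-0.09,-0.10,-0.1,0,0,0,0.075,-0.115,-0.135,-0.1,0,0,0,0.075]' | python3 -m pendant
echo '[0,-0.04,0,0,0,0,0.07,0,-0.043,0,0,0,0,0.06,0,-0.043,0,0,0,0,0.05,0,-0.043,0,0,0,0,0.045]' | python3 -m pendant
python3 - <<'E'
from m import *
import pickle
s=snap('wrist','w8.png');print(env.get_obs()['tcp_pos'].round(4))
for u,v,a,b in blobs(s,amin=100): print(round(u,1),round(v,1),a,b,ray(s,u,v,.0565).round(4))
d={'wrist':s}
s=snap('scene','s8.png')
for n in ['scene','side']:
    s=snap(n)
    for u,v,a,b in blobs(s): print(n,round(u,1),round(v,1),a,b,ray(s,u,v,.057).round(4))
E
cd pics; python3 -c "
import cv2,numpy as np
a=cv2.resize(cv2.imread('w8.png'),(420,315));b=cv2.resize(cv2.imread('s8.png')[270:390,210:360],(380,315),interpolation=2);cv2.imwrite('c8.png',np.hstack([a,b]))"
```

```text
time: 19.1
tcp_pos: [0.4886, -0.0583, 0.1576]
orientation: [-3.142, 0.001, -0.0]
wrist_force: [1.6, -0.2, 0.5]
grip_width: 0.0746
gripper_force: 0.0
time: 19.5
tcp_pos: [0.4905, -0.017, 0.1577]
orientation: [3.141, -0.0, 0.001]
wrist_force: [0.5, 0.3, 0.0]
grip_width: 0.045
gripper_force: 0.0
[ 0.4905 -0.0173  0.1576]
321.5 285.1 424.0 (311, 273, 22, 25) [ 0.4521 -0.0178  0.0565]
34.2 69.7 5623.5 (0, 21, 77, 91) [0.6057 0.1713 0.0565]
565.0 75.9 15842.5 (483, 9, 157, 132) [ 0.6022 -0.1785  0.0565]
scene 284.1 331.4 2056.5 (261, 303, 48, 56) [ 0.6195 -0.21    0.057 ]
scene 215.4 237.0 81.5 (210, 232, 11, 12) [ 0.341 -0.111  0.057]
scene 284.7 234.6 71.5 (280, 230, 10, 11) [ 0.4498 -0.016   0.057 ]
scene 408.2 225.9 619.5 (394, 213, 30, 27) [0.6367 0.1651 0.057 ]
side 222.0 300.2 711.5 (207, 286, 31, 30) [0.5931 0.2338 0.057 ]
side 347.9 241.7 65.0 (344, 237, 9, 11) [ 0.4555 -0.0162  0.057 ]
side 414.8 231.7 66.5 (411, 227, 9, 11) [ 0.3476 -0.1106  0.057 ]
side 314.0 174.2 352.0 (307, 155, 15, 40) [ 0.617  -0.1574  0.057 ]
```

View pics/c8.png

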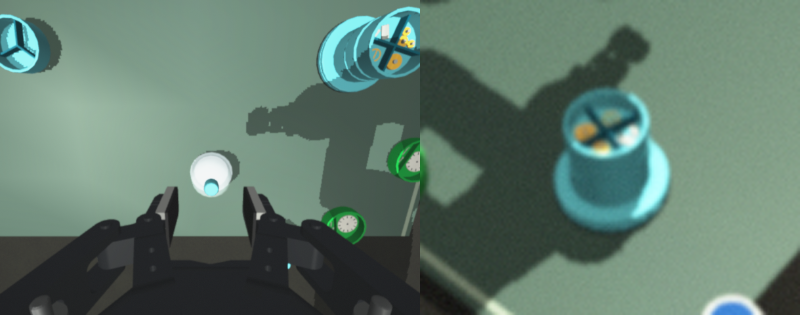

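The stack of three is in place (movement tray on top), and the wanted cover's knob is at wrist (321,285), → (0.452, −0.017).

```bash
echo '[-0.038,0,0.02,0,0,0,0.045,-0.038,0,0.055,0,0,0,0.045,-0.038,0,0.085,0,0,0,0.045,-0.038,0,0.1,0,0,0,0.045,-0.038,0,0.1085,0,0,0,0.045,-0.038,0,0.1085,0,0,0,0.045,-0.038,0,0.1085,0,0,0,0.045]' | python3 -m pendant 30
echo '[0,0,0,0,0,0,0.03,0,0,0,0,0,0,0.02,0,0,0,0,0,0,0.01,0,0,0,0,0,0,0.01,0,0,0,0,0,0,0.01,0,0,0,0,0,0,0.01,0,0,0,0,0,0,0.01]' | python3 -m pendant 40
```

```text
time: 20.4
tcp_pos: [0.4528, -0.0167, 0.0497]
orientation: [3.141, -0.001, 0.001]
wrist_force: [-0.3, 0.9, 1.0]
grip_width: 0.0452
gripper_force: 0.0
time: 21.1
tcp_pos: [0.4531, -0.0167, 0.05]
orientation: [3.141, -0.0, 0.003]
wrist_force: [-0.1, -1.9, 6.7]
grip_width: 0.0161
gripper_force: 39.2
```

```bash
echo '[0,0,-0.01,0,0,0,0.01,0,0,-0.04,0,0,0,0.01,0,0,-0.08,0,0,0,0.01,0,0,-0.12,0,0,0,0.01,0.03,0.035,-0.12,0,0,0,0.01,0.06,0.07,-0.12,0,0,0,0.01,0.09,0.105,-0.12,0,0,0,0.01,0.12,0.14,-0.12,0,0,0,0.01,0.145,0.169,-0.12,0,0,0,0.01,0.152,0.177,-0.12,0,0,0,0.01]' | python3 -m pendant
echo '[0,0,0,0,0,0,0.01,0,0,0,0,0,0,0.01]' | python3 -m pendant
python3 - <<'E'
from m import *
s=snap('wrist','w9.png');print(env.get_obs()['tcp_pos'].round(4))
for u,v,a,b in blobs(s,amin=100): print(round(u,1),round(v,1),a,b)
s=snap('scene','s9.png');s=snap('side','d9.png')
E
cd pics; python3 -c "
import cv2,numpy as np
a=cv2.imread('w9.png')[150:450,160:480];b=cv2.resize(cv2.imread('s9.png')[240:390,220:350],(240,300),interpolation=2);c=cv2.resize(cv2.imread('d9.png')[90:240,260:390],(240,300),interpolation=2);cv2.imwrite('c9.png',np.hstack([a,b,c]))"
```

```text
time: 22.1
tcp_pos: [0.6053, -0.1962, 0.1687]
orientation: [3.141, -0.004, 0.0]
wrist_force: [-0.4, 0.2, -1.5]
grip_width: 0.0155
gripper_force: 39.4
time: 22.3
tcp_pos: [0.6031, -0.1922, 0.1685]
orientation: [-3.14, -0.0, 0.003]
wrist_force: [0.4, 0.3, -1.3]
grip_width: 0.016
gripper_force: 39.4
[ 0.6031 -0.1919  0.1687]
320.7 307.0 1470.5 (302, 284, 39, 47)
320.5 209.0 5026.0 (274, 173, 94, 66)
```

View pics/c9.png

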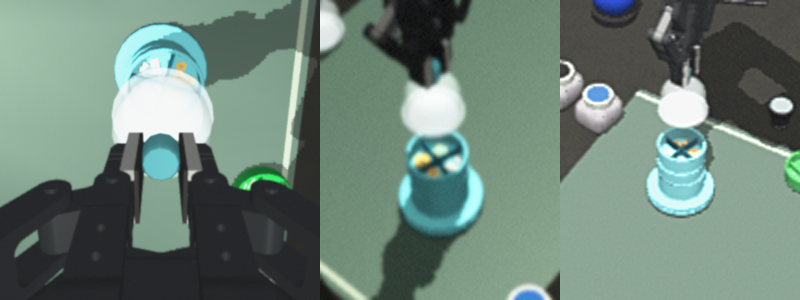

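Cover held upright over the stack, so I'll lower it.

```bash
echo '[0.0023,0.0023,0.015,0,0,0,0.01,0.0023,0.0023,0.03,0,0,0,0.01,0.0023,0.0023,0.038,0,0,0,0.01,0.0023,0.0023,0.042,0,0,0,0.01,0.0023,0.0023,0.044,0,0,0,0.01,0.0023,0.0023,0.046,0,0,0,0.01,0.0023,0.0023,0.047,0,0,0,0.01,0.0023,0.0023,0.048,0,0,0,0.01,0.0023,0.0023,0.049,0,0,0,0.01,0.0023,0.0023,0.049,0,0,0,0.01]' | python3 -m pendant
```

```text
time: 23.45
tcp_pos: [0.6065, -0.1957, 0.1203]
orientation: [3.141, -0.0, 0.001]
wrist_force: [-0.5, -0.1, -0.4]
grip_width: 0.0158
gripper_force: 39.5
```

```bash
echo '[0,0,0.001,0,0,0,0.01,0,0,0.0015,0,0,0,0.01,0,0,0.0015,0,0,0,0.01]' | python3 -m pendant
```

```text
time: 23.75
tcp_pos: [0.607, -0.196, 0.1199]
orientation: [3.141, -0.0, 0.002]
wrist_force: [-1.0, 0.4, 5.7]
grip_width: 0.0158
gripper_force: 39.9
```

Seated at 0.120 as computed. Release gently, go straight up, then clear aside.

```bash
echo '[0,0,0,0,0,0,0.02,0,0,0,0,0,0,0.025,0,0,0,0,0,0,0.035,0,0,0,0,0,0,0.045,0,0,-0.02,0,0,0,0.045,0,0,-0.06,0,0,0,0.045,0,0,-0.1,0,0,0,0.045,-0.04,-0.03,-0.12,0,0,0,0.045,-0.08,-0.06,-0.12,0,0,0,0.045,-0.12,-0.09,-0.12,0,0,0,0.045]' | python3 -m pendant
echo '[0,0,0,0,0,0,0.045,0,0,0,0,0,0,0.045]' | python3 -m pendant
python3 - <<'E'
from m import *
snap('scene','s10.png');snap('side','d10.png')
E
cd pics; python3 -c "
import cv2,numpy as np
b=cv2.imread('s10.png')[180:390,160:460];b=cv2.resize(b,(400,280));c=cv2.resize(cv2.imread('d10.png')[120:240,270:440],(400,280),interpolation=2);cv2.imwrite('c10.png',np.hstack([b,c]))"
```

```text
time: 24.75
tcp_pos: [0.4886, -0.1073, 0.2394]
orientation: [3.141, -0.001, 0.003]
wrist_force: [-0.2, 1.0, 1.4]
grip_width: 0.0452
gripper_force: 0.0
time: 24.95
tcp_pos: [0.4889, -0.1073, 0.2388]
orientation: [3.141, 0.001, 0.002]
wrist_force: [0.2, -0.3, 0.1]
grip_width: 0.0452
gripper_force: 0.0
```

View pics/c10.png

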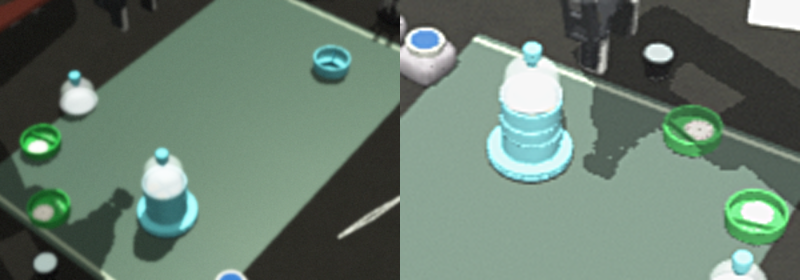

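The stack stands upright and closed at crop (165,195) and (530,120), with the spare tray, green trays and other cover where they were.

```bash
python3 -c "
from bench import env
print(env.finish_job())"
```

```text
the job is handed in; nothing more can be done
None
```

The watch job is put away and handed in at about 25 s on the robot's clock: case tray, dial tray, movement tray and clear cover are stacked on the base, each set down to its fully-home height, and nothing else was gripped or moved.

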